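# Open the gasketed lid of a shielded test enclosure by its pop-out T-handle latch

## Robot

A 7-joint arm with a two-finger parallel gripper is mounted at the origin on the work surface. World frame = base frame: x ahead of the robot, y to its left, z up, the work surface at z = 0. Lengths are in m, angles in rad, forces in N, time in s.
With the tool pointing down it reaches from about 0.4 to 0.875 m from the base axis. Payload 19.3 kg.
Tool frame: the origin (TCP) lies on the centre line of the jaws, within the pads' length; the fingertips stand 8 mm ahead of it and the grasp point (between the pads) lies 11 mm behind it; z points along the fingers, y is the line along which they close (so a half turn about z gives the same grasp; the last joint's range is limited). The gripper opens to 85 mm and grips with 20 to 120 N. Pads are 22 mm wide; open, the fingers measure 114 mm over their backs; the gripper's body (76 mm by 85 mm) begins 54 mm behind the grasp point. The pads swing forward as they close: fully open they stand 13 mm farther back than shut.
Start: joints at [1.164, 0.521, -0.036, 1.599, 0.021, 1.021, -0.113], TCP at [0.207, -0.59, 0.239] pointing down, gripper open.
Joint ranges: [-2.91, 2.91], [-0.3, 2.13], [-1.5, 1.42], [0.17, 2.43], [-1.26, 4.41], [0.16, 1.93], [-2.52, 2.52]. Speed limits (rad/s): [1.89, 1.89, 2.39, 2.39, 3.01, 3.01, 3.01].

## Interface

Orientations are given as [roll, pitch, yaw] about the fixed x, y, z axes, in that order (R = Rz(yaw) Ry(pitch) Rx(roll)).
In Python, from workcell import status, grab_frame, camera_params, bot, search_frame, silhouettes gives the robot as it stands.
- The arm moves only by the shell command python3 -m creep 'ROWS' [FORCE]. ROWS is JSON, a list of rows, each a list of 5 numbers: the shift along the tool's x, y, z in units of 60 mm (1.0 is 60 mm), then the turn about the tool's z in units of 8 degrees (1.0 is 8 degrees), then the opening, from 0 (shut) to 1 (fully open). In form: [[x, y, z, twist, hand], ...]. A call has 1 to 5 rows; each row is the pose to reach, as a shift and turn from the pose commanded when the call began, along the tool's axes at that moment; what a row does not reach only later rows make up. A row lasts 1/8 s, in which the tool goes at most 62.5 mm and 10.7 degrees, less where a joint would pass 70% of its speed; a pose out of reach is approached as far as the arm can. A call with a gripper value outside its range is refused whole. The fingers move at their own pace and stop on an object; FORCE is the grip in N (left out, the last holds). Time passes only in rows, so rows that repeat a pose let the fingers close. It gives the time, the measured TCP pose, the force, the opening and the grip force at its end, in the units of the state.
- status.observe(): the state, without advancing time (a new reading comes with each control period).
- grab_frame(name): name is "scene" or "top" or "wrist"; returns the picture (400x640x3 uint8, blue, green, red); there is no depth.
- camera_params(name): a dict with "K" (3x3 intrinsics, pixels), "rvec" (rotation vector, rad) and "tvec" (3), from world to camera coordinates, as OpenCV has them; the wrist camera has in their place "tool_from_camera" (4x4, takes a point from camera to tool coordinates, whose origin is the TCP and whose axes are the flange's). Camera axes: x right, y down, z forward; pixel columns grow to the right and rows downward; lengths in m; the calibration is good to about 2 mm. A picture is of the moment at which its call begins: read the wrist's pose just before it. camera_params takes no time and is no camera call.
- bot.job_done(): hands the job in; it is judged then, once.
Trained networks look in the newest picture that a camera, given by its name, has taken for a name from the list of things; names that differ only in an ending like _2 or _b are one class to them, and where a whole thing is asked for, a point or a joint stands for the part that bears it (a point fixed in the world has none). Each returns a list of dicts, best first, with "p" (0 to 1); they miss things now and then, are a little off and sometimes report something else, mostly with a low value. They report only what shows in the picture. A call takes as long as a camera call.
- search_frame(camera, name): "extent" ([left, top, right, bottom] as shares, 0 to 1, of the picture: columns of its width, rows of its height, round what is visible of it).
- silhouettes(camera, name): "mask" (400x640 bool, what is visible of it) and "extent" ([left, top, right, bottom] as shares, 0 to 1, of the picture: columns of its width, rows of its height, round what is visible of it).
The state is a dict: "clock": time; "qpos": joint angles; "qd": joint speeds; "joint_efforts": joint torques, N m; "position": TCP position; "tool_rot": TCP orientation; "force": force on the tool from outside, world axes, zero at the start; "moment": the same for the moment, N m; "grip_width": finger opening in m; "finger_force": force on a finger pad.
Only numpy, scipy, OpenCV 4.12 (cv2) and the standard library are available. Lean on these libraries where they do the work, as an engineer would, in place of code of your own. Each camera call takes 0.05 s, during which the arm holds its last target. There are 200 camera calls.

## Task

Open the shielded test enclosure: press the latch's release button so that the T-handle pops out, then push down on the handle just firmly enough to ease the gasket while you turn it clockwise until the latch is free; never wrench it. Then raise the lid until it stands at least 30 degrees open by itself, and let go. Do not crush the gasket by leaning on the button or the handle, and leave the other things on the bench where they are.

Things in the scene. Friction and masses are not known exactly. Their poses are not given: they have to be found in the camera images.
- enclosure: Shielded test enclosure: fixed grey steel case 300 x 340 mm under a level aluminium lid 304 x 348 x 12 mm whose top is 146 mm above the bench; all round, 8 mm of soft gasket lies between case and lid. Origin: centre of its underside, on the bench. x from its front to the hinge at its back, y along the front to the left, z up.
- button_top (a point): Top centre of the round steel release button, 20 mm across, at the left end of the dark latch body (128 x 52 mm, 14 mm high) on the lid; it stands 7.5 mm proud of the latch body, 62 mm left (+y of the enclosure) of the T-handle's axis. z up out of the lid.
- button (a joint): How far the button is pressed, m: 0 to 0.006, springs back. It takes 2 to 6 N over its travel; harder pushing only presses the lid on its gasket. The catch lets go at 4 to 4.5 mm: hold the button down some 0.2 s while the handle comes out.
- t_bar (a point): Centre of the T-handle's steel bar, 76 x 14 mm and 14 mm high, on a 12 mm stem; on the turning axis. y along the bar, x across it, z out of the lid. Latched, the bar lies along the lid's front edge, 55 mm behind the front face. Stowed in its slot it is 3 mm proud and cannot be turned; out, its underside is 16 to 25 mm above the latch  fingers can straddle it.
- handle_pop (a joint): How far the T-handle is out, m: below 0.001 stowed; out, it floats on its light spring (150 N/m) at 0.027 to 0.036 and can be drawn up to 0.042. Once it is out the catch goes back under it: it can then be pushed in only by a play of 1 to 9 mm, different on each latch; past this play a push goes into the lid.
- handle_turn (a joint): Turn of the T-handle, rad: 0 latched, grows clockwise seen from above, stop at 1.5. Free for 0.13 rad, where the cam below meets the lip of its keeper: wrenching it on (past 0.19) ruins the cam; the lid must be pushed down 3.5 mm at the handle. Past 0.4 rad the cam is under the lip and needs no push, only 0.1 to 0.2 N m; clear of the keeper from 1.0 rad.
- lid (a joint): Opening of the lid, rad: 0 latched, positive open, stop at 1.25. Negative as it is pushed down on the gasket: at handle or button this takes some 6 N to begin, then 2.2 N per mm. The lip is free at 12 to 15 N (-0.0140 rad), the gasket is crushed from 19 N (-0.0265 rad). Unlatched it rises some mm. The hinge is balanced and stiff: lid stays where left; 3 to 4 N at the handle raise it.
- lid_hinge (a point): Middle of the lid's hinge line, at the back of the enclosure, on the plane of the lid's underside (134 mm above the bench). The hinge line runs along y; x and z turn with the lid (closed: x level from front to hinge, z up). The lid reaches 304 mm from here towards the front (-x); the T-handle's axis is 245 mm from the hinge line.
- screwdriver: Bystander, not to be disturbed: screwdriver, 170 mm long, lying in front of the enclosure. Origin: centre of its underside.
- flux_bottle: Bystander, not to be disturbed: small closed bottle, 34 mm across, 85 mm tall, standing in front of the enclosure. Origin: centre of its underside.
- spanner: Bystander, not to be disturbed: open-ended spanner, 140 mm long, lying to the right of the enclosure. Origin: centre of its underside.
- filter_module: Bystander, not to be disturbed: aluminium module 64 x 42 x 22 mm, left of the enclosure. Origin: centre of its underside.
- solder_spool: Bystander, not to be disturbed: spool of solder, 54 mm across, 46 mm tall, standing left of the enclosure. Origin: centre of its underside.
- multimeter: Bystander, not to be disturbed: hand multimeter 150 x 76 x 36 mm, lying to the right. Origin: centre of its underside.
- parts_tray: Bystander, not to be disturbed: open divided tray 100 x 150 x 32 mm, to the left. Origin: centre of its underside.

How it is judged:
On the way, in this order (a step that is already met when the one before it is completed fails the run):
1. the T-handle has popped out (more than 24 mm), the latch not yet turned nor the lid opened (value of joint handle_pop above 0.024 m and value of joint handle_turn below 0.3 rad and value of joint lid below 0.1 rad), for 0.2 s.
2. the popped-out T-handle has been turned clockwise by more than 0.85 rad, the lid not yet raised (value of joint handle_turn above 0.85 rad and value of joint handle_pop above 0.022 m and value of joint lid below 0.2 rad), for 0.1 s.
At the end, for the whole second after the job is handed in: The lid stands still and by itself more than 0.52 rad (30 degrees) open (lid speed under 0.05 rad/s), the T-handle is left popped out (more than 22 mm) and turned (more than 0.8 rad) (value of joint lid above 0.52 rad and velocity of joint lid between -0.05 and 0.05 rad/s and value of joint handle_pop above 0.022 m and value of joint handle_turn above 0.8 rad); the robot touches nothing.
It fails at once if the gasket is crushed: the lid is pressed more than 6.5 mm below its latched height at the handle (lid joint below -0.0265 rad) (value of joint lid below -0.0265 rad).
It fails at once if another thing on the bench is moved by more than 30 mm (distance of any of screwdriver, flux_bottle, spanner, filter_module, solder_spool, multimeter, parts_tray from where it was at the start of the episode above 0.03 m).
It fails at once if the handle is wrenched on against the keeper's lip (past 0.19 rad) while the lid is not pushed down (value of joint handle_turn between 0.19 and 0.6 rad and value of joint lid above -0.006 rad).
It also fails if it takes over 72 s, if anything falls off the work surface, if the arm or the gripper's body presses on something with over 40 N, if the wrist force passes 120 N, or if a joint passes its speed limit or range.

## Working session

There is one attempt and no reset: what is moved stays moved. The work goes in short steps, Python scripts to look and compute and a shell command to move; the robot and the scene stay as the last step left them, time stands still between calls to the robot, and variables do not carry over. Pictures are saved under pics/ and viewed, at most 10 in all, crops included, and the job is handed in when it is done.

```bash
ls; mkdir -p pics; python3 - <<'E'
from workcell import status, grab_frame, camera_params, search_frame
import cv2
s=status.observe();print(s)
for c in ("scene","top"):
    im=grab_frame(c);cv2.imwrite(f"pics/{c}0.png",im)
    for n in ("enclosure","button_top","t_bar","flux_bottle"):
        print(c,n,[(round(d['p'],2),[round(v*k,1) for v,k in zip(d['extent'],(640,400,640,400))]) for d in search_frame(c,n)][:2])
    print(camera_params(c))
print(camera_params("wrist"))
E
```

```text
pics
{'clock': 0.0, 'qpos': array([ 1.16379062,  0.52198932, -0.03632559,  1.59998522,  0.02117823,
        1.02106625, -0.11286251]), 'qd': array([-0.00090596, -0.00015099,  0.00020858,  0.00032841,  0.00027045,
        0.00047927,  0.00099111]), 'joint_efforts': array([-1.15735758e-03, -9.27108979e+01,  1.97947450e+00, -3.69934237e+01,
        1.78293331e-02,  8.21276248e-03, -4.43189106e-05]), 'position': array([ 0.20641692, -0.58960413,  0.23874927]), 'tool_rot': array([-3.14053004e+00,  5.67002580e-05,  3.36719890e-01]), 'force': array([-0.82013369,  0.09416453, -0.29988285]), 'moment': array([-0.00785858, -0.05509706, -0.01009698]), 'finger_force': 0.0, 'grip_width': 0.08509304865953453}
scene enclosure [(0.69, [249.6, 157.9, 391.6, 296.8])]
scene button_top []
scene t_bar [(0.55, [333.3, 184.9, 352.9, 205.6]), (0.25, [250.5, 157.2, 389.8, 295.1])]
scene flux_bottle []
{'K': array([[514.16404311,   0.        , 322.46960723],
       [  0.        , 514.16404311, 201.19030021],
       [  0.        ,   0.        ,   1.        ]]), 'rvec': array([ 0.50568902,  2.85109391, -0.8972304
[... 329 characters left out ...]
 199.63467069],
       [  0.        ,   0.        ,   1.        ]]), 'rvec': array([ 2.15525356, -2.17849591,  0.06059247]), 'tvec': array([0.01840237, 0.57890523, 1.3898278 ])}
{'K': array([[300.46573964,   0.        , 320.8551202 ],
       [  0.        , 300.46573964, 195.30059232],
       [  0.        ,   0.        ,   1.        ]]), 'tool_from_camera': array([[-6.69820150e-04, -9.52922649e-01, -3.03212759e-01,
         7.73890420e-02],
       [ 9.99999566e-01, -8.34603405e-04,  4.13876472e-04,
         9.44029349e-04],
       [-6.47454665e-04, -3.03212350e-01,  9.52922794e-01,
        -1.35377281e-01],
       [ 0.00000000e+00,  0.00000000e+00,  0.00000000e+00,
         1.00000000e+00]])}
```

```bash
cat > h.py <<'E'
import numpy as np, cv2
from scipy.spatial.transform import Rotation as R
from workcell import status, grab_frame, camera_params, search_frame, silhouettes
def ray(cam,uv,st=None):
    p=camera_params(cam);K=p['K'];d=np.linalg.inv(K)@np.array([uv[0],uv[1],1.])
    if cam=='wrist':
        st=st or status.observe();T=np.eye(4);T[:3,:3]=R.from_euler('xyz',st['tool_rot']).as_matrix();T[:3,3]=st['position']
        M=T@p['tool_from_camera'];return M[:3,3],M[:3,:3]@d
    Rm=cv2.Rodrigues(p['rvec'])[0];return -Rm.T@p['tvec'],Rm.T@d
def atz(cam,uv,z,st=None):
    o,d=ray(cam,uv,st);return o+d*(z-o[2])/d[2]
def world2px(cam,P,st=None):
    p=camera_params(cam)
    if cam=='wrist':
        st=st or status.observe();T=np.eye(4);T[:3,:3]=R.from_euler('xyz',st['tool_rot']).as_matrix();T[:3,3]=st['position']
        q=np.linalg.inv(T@p['tool_from_camera'])@np.append(P,1);q=q[:3]
    else: q=cv2.Rodrigues(p['rvec'])[0]@P+p['tvec']
    q=p['K']@q;return q[:2]/q[2]
E
python3 - <<'E'
import cv2
im=cv2.imread('pics/top0.png');cv2.imwrite('pics/top1.png',cv2.resize(im[100:300,200:467],None,fx=3,fy=3,interpolation=cv2.INTER_CUBIC)[:600,:800])
E
```

```text
(no output)
```

View pics/top0.png

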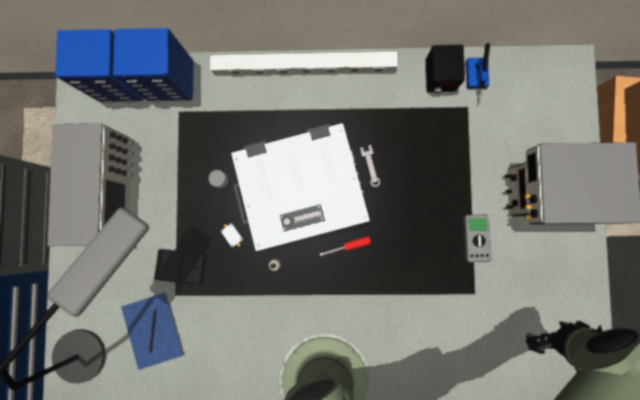

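View pics/top1.png

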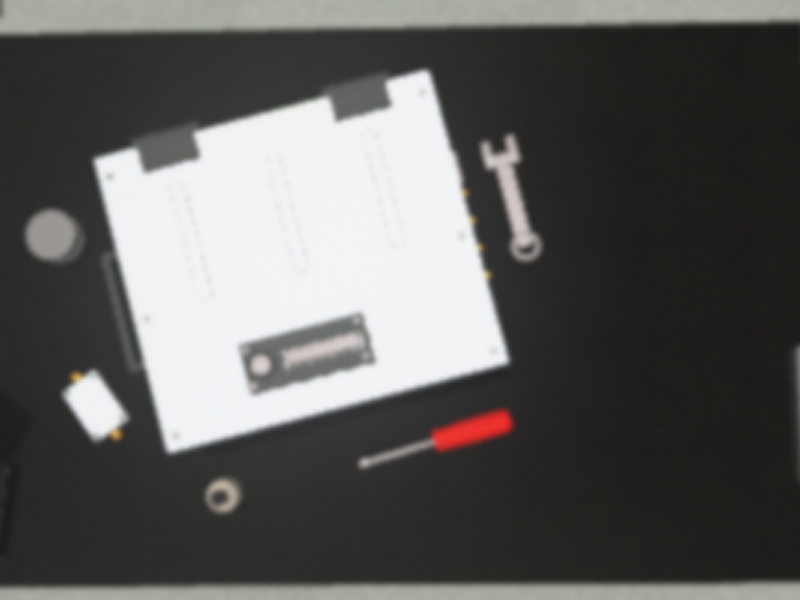

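The top view shows the latch: the button is at about (287,222) and the bar centre at (307,217). The lid corners are at about (256,251), (369,221), (343,123) and (232,153).

```bash
python3 - <<'E'
from h import *
f=lambda u,v:(200+u/3-.33,100+v/3-.33)
b=atz('top',f(261,365),.1675);t=atz('top',f(322,351),.163)
c=[atz('top',f(*p),.146)[:2] for p in((168,452),(508,362),(428,70),(95,158))]
print(b,t,c,np.linalg.norm((b-t)[:2]))
for i in range(4):
  d=c[(i+1)%4]-c[i];print(np.linalg.norm(d),np.degrees(np.arctan2(d[1],d[0])))
print(status.observe()['position'],world2px('scene',b),world2px('scene',t))
from workcell import search_frame
E
```

```text
[0.50449596 0.10278682 0.1675    ] [0.5177339  0.04323522 0.163     ] [array([0.42005292, 0.19758361]), array([ 0.50560004, -0.13997689]), array([ 0.80101088, -0.06508665]), array([0.71604536, 0.27237056])] 0.06100520735175224
0.3482318252535654 -75.7790759853159
0.30475582740515 14.225482094244798
0.3479892350756051 104.13227698118776
0.30529430749616915 -165.82013196543645
[ 0.20652113 -0.58986682  0.2392631 ] [353.83068261 207.36094722] [342.78146208 194.75790776]
```

```bash
cat > go.py <<'E'
# python3 go.py x y z yaw_deg : units to go in tool axes
from h import *
import sys
a=list(map(float,sys.argv[1:]));s=status.observe()
Rm=R.from_euler('xyz',s['tool_rot']).as_matrix()
d=Rm.T@(np.array(a[:3])-s['position'])/.06
y=np.degrees(np.arctan2(Rm[1,0],Rm[0,0]))
print('t',round(s['clock'],2),'pos',s['position'].round(4),'yaw',round(y,1),'F',s['force'].round(2),'q7',s['qpos'][6].round(2),'w',round(s['grip_width'],4))
print('units',d.round(3),'twist',round(-((a[3]-y+180)%360-180)/8,3))
E
python3 -m creep '[[0.6,-0.65,0,-1.2,1],[1.2,-1.3,0,-2.4,1],[1.8,-1.95,0,-3.6,1],[2.4,-2.6,0,-4.8,1],[3,-3.25,0,-6,1]]'
python3 go.py 0.5045 0.1028 0.24 104.2
```

```text
clock: 1.12
position: [0.3125, -0.3448, 0.2395]
tool_rot: [3.141, 0.0, 1.18]
force: [1.4, -0.5, -0.8]
grip_width: 0.0853
finger_force: 0.0
t 1.12 pos [ 0.3125 -0.3448  0.2395] yaw 67.6 F [ 1.37 -0.45 -0.8 ] q7 0.2 w 0.0853
units [ 8.117  0.118 -0.011] twist -4.574
```

```bash
python3 -m creep '[[0.9,0,0,-0.9,1],[1.8,0,0,-1.8,1],[2.7,0,0,-2.7,1],[3.6,0,0,-3.6,1],[4.5,0,0,-4.4,1]]'
python3 go.py 0.5045 0.1028 0.25 104.2
```

```text
clock: 1.75
position: [0.4167, -0.0957, 0.2396]
tool_rot: [3.141, 0.001, 1.792]
force: [1.1, -0.5, 0.2]
grip_width: 0.0854
finger_force: 0.0
t 1.75 pos [ 0.4167 -0.0957  0.2396] yaw 102.7 F [ 1.05 -0.54  0.25] q7 0.12 w 0.0854
units [ 2.907  2.155 -0.173] twist -0.188
```

```bash
python3 -m creep '[[0,0,0,0,0.5]]'
python3 go.py 0.5045 0.1028 0.27 104.2
```

```text
clock: 1.88
position: [0.4174, -0.094, 0.2396]
tool_rot: [3.14, -0.001, 1.796]
force: [-0.0, -0.8, -0.0]
grip_width: 0.0698
finger_force: 0.0
t 1.88 pos [ 0.4174 -0.094   0.2396] yaw 102.9 F [-0.04 -0.81 -0.04] q7 0.12 w 0.0698
units [ 2.874  2.147 -0.502] twist -0.163
```

```bash
python3 -m creep '[[0.7,0.53,-0.12,-0.16,0],[1.4,1.06,-0.25,-0.16,0],[2.1,1.6,-0.4,-0.16,0],[2.87,2.15,-0.5,-0.16,0],[2.87,2.15,-0.5,-0.16,0]]'
python3 go.py 0.5045 0.1028 0.27 104.2
python3 - <<'E'
from h import *
s=status.observe();im=grab_frame('wrist');cv2.imwrite('pics/w0.png',im)
print(s['position'],s['tool_rot'])
for n in ('button_top','t_bar'):
    for d in search_frame('wrist',n)[:2]:
        e=np.array(d['extent'])*[640,400,640,400];c=((e[0]+e[2])/2,(e[1]+e[3])/2);print(n,d['p'],e.round(),atz('wrist',c,.1675 if n[0]=='b' else .163,s))
E
```

```text
clock: 2.5
position: [0.5056, 0.1022, 0.2696]
tool_rot: [3.14, -0.002, 1.815]
force: [-0.3, -0.7, -0.6]
grip_width: -0.0
finger_force: 0.0
t 2.5 pos [0.5056 0.1022 0.2696] yaw 104.0 F [-0.3  -0.69 -0.59] q7 -0.32 w -0.0
units [ 0.014 -0.016 -0.007] twist -0.025
[0.50563442 0.10224752 0.26956762] [ 3.14043038e+00 -1.71861981e-03  1.81513882e+00]
button_top 0.56 [312. 185. 338. 207.] [0.50896901 0.10350961 0.1675    ]
t_bar 0.75 [314. 218. 331. 238.] [0.51447695 0.0732575  0.163     ]
```

View pics/w0.png

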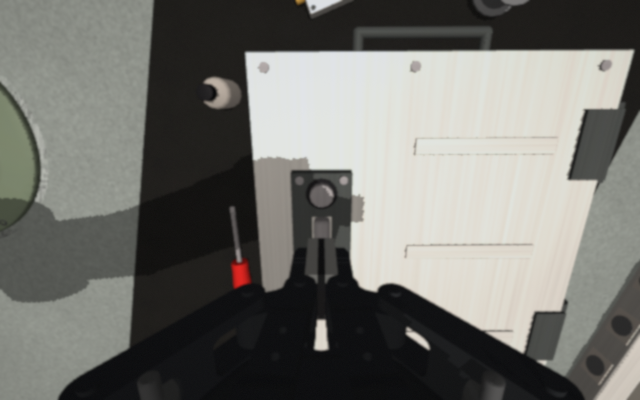

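The wrist view shows the button at about (321,193), with the handle's visible end at (322,228).

```bash
python3 - <<'E'
from h import *
print(atz('wrist',(321,193),.1675),atz('wrist',(321,228),.163), R.from_euler('xyz',status.observe()['tool_rot']).as_matrix().round(3))
E
python3 go.py 0.506 0.1028 0.186 104.2
```

```text
[0.50384637 0.10043949 0.1675    ] [0.511749   0.06795631 0.163     ] [[-0.237  0.972 -0.001]
 [ 0.972  0.237 -0.001]
 [-0.001 -0.001 -1.   ]]
t 2.65 pos [0.5047 0.0975 0.269 ] yaw 103.7 F [ 0.34  0.35 -0.22] q7 -0.32 w -0.0003
units [0.081 0.043 1.384] twist -0.062
```

```bash
python3 -m creep '[[0,0,0.4,0,0],[0,0,0.8,0,0],[0,0,1.2,0,0],[0,0,1.36,0,0],[0,0,1.36,0,0]]'
for i in 1 2 3; do python3 go.py 0.5045 0.1015 0.1755 104.2; done
```

```text
clock: 3.28
position: [0.5048, 0.0979, 0.1877]
tool_rot: [-3.141, 0.0, 1.81]
force: [-0.1, 0.3, 0.9]
grip_width: -0.0001
finger_force: 0.0
t 3.27 pos [0.5048 0.0979 0.1877] yaw 103.7 F [-0.13  0.27  0.94] q7 -0.4 w -0.0001
units [0.059 0.01  0.203] twist -0.061
t 3.27 pos [0.5048 0.0979 0.1877] yaw 103.7 F [-0.13  0.27  0.94] q7 -0.4 w -0.0001
units [0.059 0.01  0.203] twist -0.061
t 3.27 pos [0.5048 0.0979 0.1877] yaw 103.7 F [-0.13  0.27  0.94] q7 -0.4 w -0.0001
units [0.059 0.01  0.203] twist -0.061
```

```bash
python3 -m creep '[[0.05,0,0.08,-0.06,0],[0.05,0,0.14,-0.06,0],[0.05,0,0.19,-0.06,0],[0.05,0,0.22,-0.06,0],[0.05,0,0.22,-0.06,0]]'; python3 -m creep '[[0,0,0.02,0,0],[0,0,0.02,0,0]]'
```

```text
clock: 3.9
position: [0.5042, 0.1017, 0.1745]
tool_rot: [3.142, 0.0, 1.82]
force: [-0.2, -0.4, 2.6]
grip_width: -0.0001
finger_force: 1.1
clock: 4.15
position: [0.5042, 0.1017, 0.1734]
tool_rot: [3.141, 0.0, 1.82]
force: [-0.5, -0.7, 4.7]
grip_width: 0.0003
finger_force: 2.3
```

```bash
python3 -m creep '[[0,0,0.02,0,0],[0,0,0.02,0,0],[0,0,0.02,0,0]]';python3 -m creep '[[0,0,0.02,0,0],[0,0,0.02,0,0]]'
```

```text
clock: 4.53
position: [0.5042, 0.1016, 0.1722]
tool_rot: [3.142, 0.0, 1.82]
force: [-0.6, -0.7, 4.3]
grip_width: 0.0001
finger_force: 2.4
clock: 4.78
position: [0.5042, 0.1016, 0.1709]
tool_rot: [3.142, 0.0, 1.82]
force: [-0.8, -1.0, 5.0]
grip_width: -0.0002
finger_force: 2.0
```

```bash
python3 -m creep '[[0,0,0.015,0,0],[0,0,0.015,0,0],[0,0,0.015,0,0]]'; python3 - <<'E'
from h import *
s=status.observe();im=grab_frame('scene');print(s['position'],s['force'])
cv2.imwrite('pics/s1.png',cv2.resize(im[120:300,240:410],None,fx=3.3,fy=3.3,interpolation=cv2.INTER_CUBIC))
E
```

```text
clock: 5.15
position: [0.5042, 0.1017, 0.17]
tool_rot: [3.142, -0.0, 1.82]
force: [-0.1, -1.2, 4.3]
grip_width: -0.0003
finger_force: 2.2
[0.50418577 0.1016618  0.17002898] [-0.08755105 -1.15310095  4.34894551]
```

View pics/s1.png

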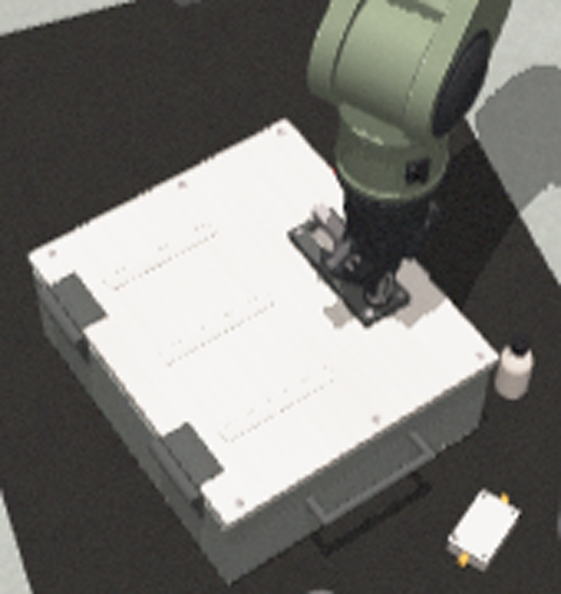

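It looks popped, with the bar raised at crop (325,225). I'll back off and check with the wrist camera.

```bash
python3 -m creep '[[0,0,-0.3,0,0],[0,0,-0.9,0,0],[0,0,-1.7,0,0.4],[-0.9,0,-1.8,0,0.4],[-1.8,0,-1.8,0,0.4]]'; python3 -m creep '[[0,0,0,0,0.4],[0,0,0,0,0.4]]'; python3 - <<'E'
from h import *
s=status.observe();im=grab_frame('wrist');cv2.imwrite('pics/w1.png',im);print(s['position'])
im=grab_frame('scene')
cv2.imwrite('pics/s2.png',cv2.resize(im[150:240,300:400],None,fx=6,fy=6,interpolation=cv2.INTER_CUBIC))
for c in('wrist','scene'):
    for d in search_frame(c,'t_bar')[:2]: print(c,d['p'],(np.array(d['extent'])*[640,400,640,400]).round(1))
E
```

```text
clock: 5.82
position: [0.5313, -0.004, 0.2801]
tool_rot: [3.139, 0.001, 1.821]
force: [0.7, -0.4, -0.4]
grip_width: 0.0345
finger_force: 0.0
clock: 6.08
position: [0.5307, -0.0027, 0.2787]
tool_rot: [3.141, -0.0, 1.82]
force: [0.3, 1.0, 0.2]
grip_width: 0.0342
finger_force: 0.0
[ 0.53067924 -0.00265035  0.27874676]
wrist 0.86 [313.3  88.1 334.3 196. ]
scene 0.41 [332.5 178.6 354.6 200.9]
```

View pics/w1.png

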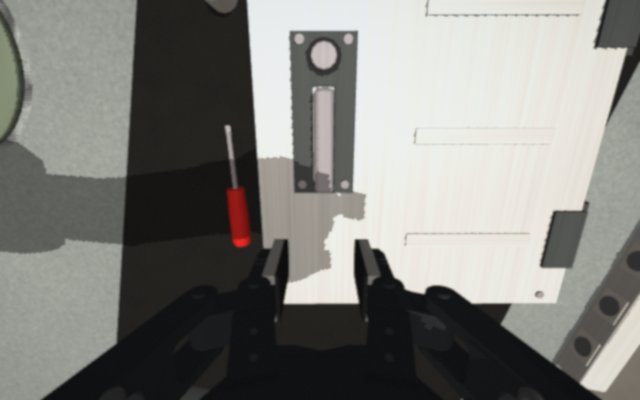

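View pics/s2.png

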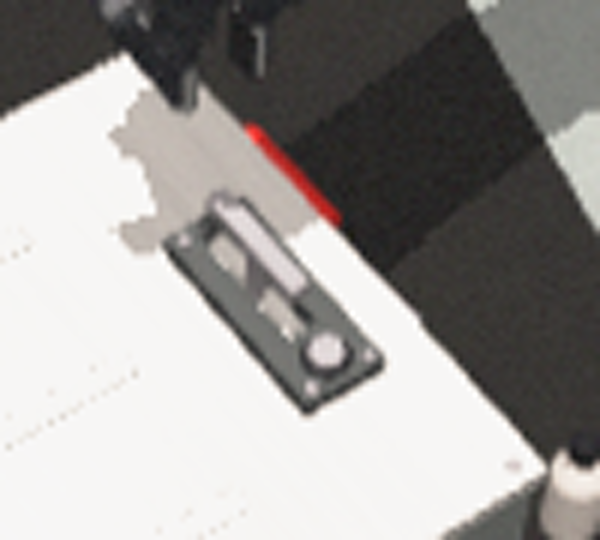

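The bar is clearly out. In the wrist view it spans (322,88) to (322,191); in the scene crop its top runs from (220,200) to (300,285).

```bash
python3 - <<'E'
from h import *
s=status.observe();s['position']=np.array([0.5307,-0.0027,0.2787]);s['tool_rot']=np.array([3.1415,0,1.82])
for z in(.185,.19,.195,.2):
    a=atz('wrist',(322,88),z,s);b=atz('wrist',(322,191),z,s);m=(a+b)/2
    print(z,m.round(4),np.linalg.norm(a-b).round(4),np.degrees(np.arctan2(*(a-b)[1::-1])).round(1),world2px('scene',m).round(1),world2px('scene',a).round(1),world2px('scene',b).round(1))
print([300+260/6,150+243/6])
E
```

```text
0.185 [0.5201 0.0419 0.185 ] 0.0773 104.3 [342.2 190.6] [349.5 198.9] [335.1 182.4]
0.19 [0.5199 0.0426 0.19  ] 0.0756 104.3 [342.4 189.7] [349.5 197.9] [335.4 181.8]
0.195 [0.5197 0.0432 0.195 ] 0.0739 104.3 [342.6 188.9] [349.6 196.9] [335.7 181.1]
0.2 [0.5195 0.0439 0.2   ] 0.0723 104.3 [342.8 188.1] [349.6 195.9] [336.  180.5]
[343.3333333333333, 190.5]
```

```bash
python3 go.py 0.5193 0.043 0.179 104.3
```

```text
t 6.28 pos [ 0.5306 -0.002   0.2783] yaw 104.3 F [-0.23  0.92 -0.31] q7 -0.1 w 0.0342
units [0.774 0.003 1.655] twist 0.006
```

```bash
python3 -m creep '[[0.4,0,0,0,0.4],[0.77,0,0.3,0,0.4],[0.77,0,0.8,0,0.4],[0.77,0,1.1,0,0.4],[0.77,0,1.1,0,0.4]]'; python3 go.py 0.5193 0.043 0.179 104.3
```

```text
clock: 6.9
position: [0.5189, 0.0418, 0.2112]
tool_rot: [-3.14, -0.0, 1.82]
force: [0.8, 0.4, 0.3]
grip_width: 0.0341
finger_force: 0.0
t 6.9 pos [0.5189 0.0418 0.2112] yaw 104.3 F [0.76 0.36 0.34] q7 -0.25 w 0.0341
units [0.017 0.012 0.537] twist -0.003
```

```bash
python3 -m creep '[[0.02,0.01,0.25,0,0.4],[0.02,0.01,0.45,0,0.4],[0.02,0.01,0.535,0,0.4],[0.02,0.01,0.535,0,0.4],[0.02,0.01,0.535,0,0.4]]'; python3 -m creep '[[0,0,0,0,0.12],[0,0,0,0,0.12],[0,0,0,0,0.12]]' 50;python3 -m creep '[[0,0,0,0,0],[0,0,0,0,0]]' 50
```

```text
clock: 7.52
position: [0.5198, 0.0431, 0.1802]
tool_rot: [3.141, 0.0, 1.82]
force: [0.3, 0.8, 0.3]
grip_width: 0.0343
finger_force: 0.0
clock: 7.9
position: [0.5205, 0.0432, 0.1804]
tool_rot: [3.14, -0.0, 1.82]
force: [6.1, 0.9, 0.4]
grip_width: 0.0129
finger_force: 51.9
clock: 8.15
position: [0.5205, 0.0433, 0.1804]
tool_rot: [3.14, -0.0, 1.82]
force: [5.3, 0.9, 0.3]
grip_width: 0.0126
finger_force: 51.9
```

```bash
python3 -m creep '[[0,0.02,0.03,0,0],[0,0.02,0.06,0,0],[0,0.02,0.06,0,0]]';python3 -m creep '[[0,0,0.03,0,0],[0,0,0.03,0,0]]'
```

```text
clock: 8.52
position: [0.5208, 0.0433, 0.1762]
tool_rot: [-3.141, -0.0, 1.82]
force: [1.0, -0.3, 0.9]
grip_width: 0.013
finger_force: 52.0
clock: 8.78
position: [0.5208, 0.0433, 0.1745]
tool_rot: [-3.141, 0.0, 1.82]
force: [-0.0, -1.0, 3.1]
grip_width: 0.0133
finger_force: 52.3
```

```bash
python3 -m creep '[[0,0,0.02,0,0],[0,0,0.03,0,0],[0,0,0.03,0,0]]';python3 -m creep '[[0,0,0.02,0,0],[0,0,0.02,0,0]]'
```

```text
clock: 9.15
position: [0.5207, 0.0433, 0.1729]
tool_rot: [-3.141, 0.0, 1.82]
force: [-2.4, -1.6, 8.5]
grip_width: 0.013
finger_force: 53.0
clock: 9.4
position: [0.5206, 0.0433, 0.1718]
tool_rot: [-3.141, 0.0, 1.82]
force: [-4.1, -2.0, 10.8]
grip_width: 0.0131
finger_force: 53.3
```

```bash
python3 -m creep '[[0,0,0.02,0,0],[0,0,0.03,0,0],[0,0,0.03,0,0]]';python3 -m creep '[[0,0,0,0,0],[0,0,0,0,0]]'
```

```text
clock: 9.78
position: [0.5206, 0.0432, 0.1701]
tool_rot: [-3.141, 0.001, 1.819]
force: [-6.6, -2.7, 15.3]
grip_width: 0.013
finger_force: 54.0
clock: 10.02
position: [0.5206, 0.0432, 0.1701]
tool_rot: [-3.141, 0.001, 1.819]
force: [-5.9, -2.4, 14.2]
grip_width: 0.0129
finger_force: 53.9
```

```bash
python3 -m creep '[[0,-0.015,0.01,0,0],[0,-0.015,0.01,0.5,0],[0,-0.015,0.01,1,0],[0,-0.015,0.01,1,0]]'; python3 -c "
from workcell import status as s;o=s.observe();print(o['force'],o['moment'])"
```

```text
clock: 10.52
position: [0.5203, 0.0432, 0.1698]
tool_rot: [3.14, 0.0, 1.679]
force: [-3.3, -1.9, 15.7]
grip_width: 0.013
finger_force: 54.0
[-3.26837696 -1.93934697 15.70617721] [-0.26355623  0.57189012 -0.03212819]
```

Pushing at 15.7 N, turned 8°. I'll turn on, checking force and moment.

```bash
python3 -m creep '[[0,0,0,0.5,0],[0,0,0,1,0],[0,0,0,1,0]]'; python3 -c "
from workcell import status as s;o=s.observe();print(o['force'],o['moment'])"
```

```text
clock: 10.9
position: [0.5202, 0.0432, 0.1698]
tool_rot: [3.141, 0.0, 1.539]
force: [-4.1, -2.1, 15.5]
grip_width: 0.0128
finger_force: 54.0
[-4.07311491 -2.14257546 15.45234517] [-0.23075515  0.72274707 -0.05452003]
```

```bash
python3 -m creep '[[0,0,0,0.6,0],[0,0,0,1.2,0],[0,0,0,1.8,0],[0,0,0,1.8,0]]'; python3 -c "
from workcell import status as s;o=s.observe();print(o['force'],o['moment'])"
```

```text
clock: 11.4
position: [0.5201, 0.0433, 0.1698]
tool_rot: [3.141, -0.0, 1.288]
force: [-3.4, -0.5, 17.0]
grip_width: 0.0124
finger_force: 54.1
[-3.3781698  -0.52884735 17.02609908] [-0.12639768  0.86268186 -0.04267256]
```

```bash
python3 -m creep '[[0,0,-0.04,0,0],[0,0,-0.07,0.6,0],[0,0,-0.09,1.4,0],[0,0,-0.1,2.2,0],[0,0,-0.1,2.2,0]]'; python3 -c "
from workcell import status as s;o=s.observe();print(o['force'],o['moment'])"
```

```text
clock: 12.02
position: [0.5202, 0.0436, 0.1752]
tool_rot: [3.141, -0.001, 0.983]
force: [2.6, 2.1, 2.5]
grip_width: 0.013
finger_force: 52.1
[2.5679742  2.08999822 2.53026331] [ 0.51506293 -0.32549049 -0.03512182]
```

```bash
python3 -m creep '[[0,0,-0.02,1,0],[0,0,-0.04,2,0],[0,0,-0.06,3,0],[0,0,-0.06,4.1,0],[0,0,-0.06,4.1,0]]'; python3 -c "
from workcell import status as s;o=s.observe();print(o['force'],o['moment'],o['qpos'])"
```

```text
clock: 12.65
position: [0.5201, 0.0439, 0.1787]
tool_rot: [-3.141, -0.001, 0.413]
force: [2.2, 4.3, 0.8]
grip_width: 0.0131
finger_force: 51.9
[2.21633772 4.34984718 0.77349849] [ 1.19295446 -0.48818101 -0.03862844] [-0.01375855  0.445893   -0.24170923  1.92119547  0.14520858  0.79057538
 -1.49281816]
```

```bash
python3 -m creep '[[0,0,-0.05,0,0],[0.02,0,-0.1,0,0],[0.04,0.01,-0.2,0,0],[0.07,0.01,-0.3,0,0],[0.1,0.02,-0.4,0,0]]' 25; python3 -c "
from workcell import status as s;o=s.observe();print(o['force'],o['moment'])"
```

```text
clock: 13.28
position: [0.5237, 0.0442, 0.2019]
tool_rot: [-3.14, 0.005, 0.413]
force: [-9.8, 3.7, -3.3]
grip_width: 0.013
finger_force: 51.4
[-9.7637462   3.71567421 -3.34156016] [0.70644834 2.56914844 0.08783111]
```

```bash
python3 -m creep '[[0,0,0,0,0.03],[0,0,0,0,0.03]]' 20; python3 -c "
from workcell import status as s;o=s.observe();print(o['force'],o['moment'])"
```

```text
clock: 13.52
position: [0.5241, 0.0442, 0.202]
tool_rot: [-3.14, 0.004, 0.413]
force: [-8.4, 3.2, -0.9]
grip_width: 0.0128
finger_force: 51.6
[-8.38045693  3.16956272 -0.87660749] [0.74151473 2.12025556 0.01376027]
```

```bash
python3 -m creep '[[0.06,0.01,-0.17,0,0],[0.12,0.02,-0.34,0,0],[0.18,0.03,-0.5,0,0],[0.25,0.04,-0.65,0,0],[0.31,0.05,-0.77,0,0]]'; python3 -c "
from workcell import status as s;o=s.observe();print(o['force'],o['moment'])"
```

```text
clock: 14.15
position: [0.5432, 0.0495, 0.2486]
tool_rot: [-3.14, 0.003, 0.413]
force: [-2.9, 6.8, -4.5]
grip_width: 0.0129
finger_force: 51.6
[-2.93196386  6.76044571 -4.45529542] [ 1.48247727  1.20234865 -0.04252142]
```

```bash
python3 -m creep '[[0.1,0.02,-0.18,0,0],[0.21,0.03,-0.36,0,0],[0.33,0.05,-0.53,0,0],[0.46,0.07,-0.69,0,0],[0.46,0.07,-0.69,0,0]]'; python3 -c "
from workcell import status as s;o=s.observe();print(o['force'],o['moment'])"
```

```text
clock: 14.78
position: [0.5711, 0.057, 0.2903]
tool_rot: [-3.14, 0.0, 0.413]
force: [0.4, 5.8, -3.3]
grip_width: 0.0131
finger_force: 55.1
[ 0.41141732  5.77312242 -3.31466233] [ 1.65915401  0.44809627 -0.12928262]
```

```bash
python3 -m creep '[[0.13,0.02,-0.16,0,0],[0.28,0.05,-0.31,0,0],[0.43,0.07,-0.46,0,0],[0.58,0.1,-0.62,0,0],[0.58,0.1,-0.62,0,0]]'; python3 - <<'E'
from h import *
o=status.observe();print(o['force'],o['moment'])
im=grab_frame('scene');cv2.imwrite('pics/s3.png',im[80:320,200:440].repeat(2,0).repeat(2,1))
E
```

```text
clock: 15.4
position: [0.6057, 0.0659, 0.3267]
tool_rot: [-3.14, 0.0, 0.414]
force: [5.4, 10.0, -11.8]
grip_width: 0.0129
finger_force: 58.7
[  5.39029339   9.98073416 -11.78627795] [ 2.19656069 -0.5661751  -0.17202298]
```

View pics/s3.png

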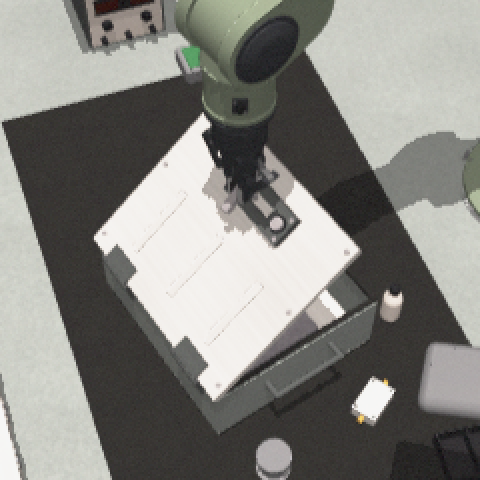

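The lid stands about 39° open. Now to release and retreat upward.

```bash
python3 -m creep '[[0,0,0.03,0,0],[0,0,0.03,0,0.2],[0,0,0.03,0,0.45],[0,0,0.03,0,0.45],[0,0,0.03,0,0.45]]'; python3 -c "
from workcell import status as s;o=s.observe();print(o['force'],o['moment'])"
```

```text
clock: 16.08
position: [0.6056, 0.0643, 0.3258]
tool_rot: [3.141, -0.0, 0.409]
force: [-0.4, 0.2, 0.5]
grip_width: 0.0382
finger_force: 0.0
[-0.4315971   0.16249302  0.51362819] [-0.04611455  0.00473076 -0.0489738 ]
```

```bash
python3 -m creep '[[0,0,-0.15,0,0.45],[0,0,-0.35,0,0.45],[0,0,-0.6,0,0.45],[-0.3,0,-1,0,0.45],[-0.6,0,-1.2,0,0.45]]'; python3 -m creep '[[-0.6,0,-0.1,0,0.45],[-1.2,0,-0.1,0,0.45],[-1.8,0,-0.1,0,0.45],[-1.8,0,-0.1,0,0.45],[-1.8,0,-0.1,0,0.45]]'; python3 - <<'E'
from h import *
o=status.observe();print(o['force'],o['position'])
im=grab_frame('scene');cv2.imwrite('pics/s4.png',im[80:320,200:440].repeat(2,0).repeat(2,1))
E
```

```text
clock: 16.7
position: [0.5721, 0.0501, 0.3994]
tool_rot: [3.141, -0.002, 0.409]
force: [-0.1, -0.3, -0.4]
grip_width: 0.0383
finger_force: 0.0
clock: 17.32
position: [0.4735, 0.0073, 0.4041]
tool_rot: [3.141, -0.001, 0.409]
force: [-0.3, 0.4, 0.3]
grip_width: 0.0385
finger_force: 0.0
[-0.26069883  0.42553983  0.29522415] [0.47347727 0.00731379 0.40411959]
```

View pics/s4.png

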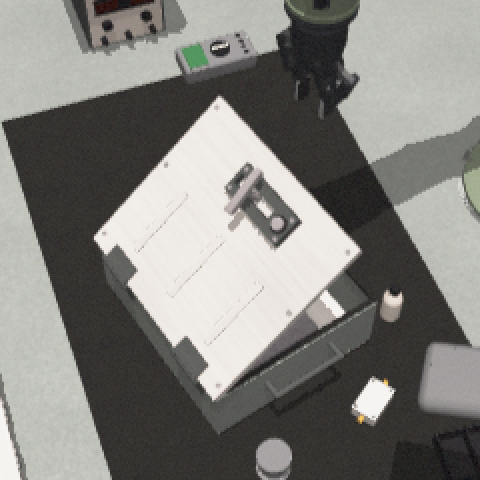

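The lid stands at the same angle as before release: its corners are still at (219,97) and (358,250). The handle is out and turned at (243,190), and the gripper is clear of everything.

```bash
python3 -c "
from workcell import bot;print(bot.job_done())"
```

```text
the job is handed in; nothing more can be done
None
```

I handed in the job at about 17 s of the 72 s: the latch is released, the T-handle is out and turned about 80° clockwise, and the lid stands by itself about 39° open (my estimate from the gripper's position); `job_done` gave no verdict. The highest force I read while pushing down was 17 N, below the 19 N that crushes the gasket, and the arm is clear of everything.

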